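Index the plate magnifier over the blood-agar plate

ROBOT

A 6-joint arm with a two-finger parallel gripper is mounted at the origin on the work surface. World frame = base frame: x ahead of the robot, y to its left, z up, the work surface at z = 0. Lengths are in m, angles in degrees, forces in N, time in s.
With the tool pointing down it reaches from about 0.25 to 0.725 m from the base axis. Payload 9.7 kg.
Tool frame: the origin (TCP) lies on the centre line of the jaws, within the pads' length; the fingertips stand arm.nose_length ahead of it and the grasp point (between the pads) lies 2 mm behind it (arm.nose_length is the distance from the TCP to the fingertips, in m); z points along the fingers, y is the direction in which the jaws open and shut (so a half turn about z gives the same grasp; the last joint's range is limited). The gripper opens to 85 mm and grips with 20 to 120 N. Pads are 22 mm wide; open, the fingers measure 114 mm over their backs; the gripper's body (76 mm by 85 mm) begins 54 mm behind the grasp point. The pads swing forward as they close: fully open they stand 13 mm farther back than shut.
Start: joints at [-63.312, 4.979, 10.078, 95.1, 0, 90], TCP at [0.247, -0.491, 0.248] pointing down, gripper open.
Joint ranges: [-179.16, 179.16], [-48.56, 103.87], [-65.8, 70.77], [-126.05, 130.52], [-82.76, 87.17], [-180, 180]. Speed limits (degrees/s): [127.2, 127.2, 147.25, 180, 180, 180].

INTERFACE

Orientations are given as a 3x3 rotation matrix whose columns are the frame's x, y, z axes.
In Python, from workcell import state, eyes, sign_off, arm gives the robot as it stands. The module is installed in compiled form; this text tells all that it offers.
- The arm moves only by the tool jog_arm, never from a script. Its argument "increments" is a list of rows, each a list of 2 entries, a list of its own where there are three numbers: the shift along the tool's x, y, z in cm, then the turn about the tool's z in degrees. In form: [[[tx, ty, tz], turn], ...]. A call has 1 to 12 rows; each row shifts and turns the pose as measured when the row begins, along the tool's axes as they then stand; what a row does not reach is not made up. A row lasts 1/10 s, in which the tool goes at most 50 mm and 8.59 degrees, less where a joint would pass 70% of its speed; a pose out of reach is approached as far as the arm can. A call is refused whole if a number of a shift passes 5 or a number of a turn 8.59, either way. A call with a gripper value outside its range is refused whole. "grip" is the finger opening in cm, from 0 to 8.54, set as the call begins (left out, the last holds). The fingers move at their own pace and stop on an object; the grip force is fixed at half the most. Time passes only in rows, so rows that do not move let the fingers close. It gives the time, the measured TCP pose, the force and the opening at its end, in the units of the state.
- state(): the state, without advancing time (a new reading comes with each control period).
- eyes.capture(name): name is "side" or "top" or "wrist"; returns a dict with "image" (400x640x3 uint8, red, green, blue), "vfov" (degrees; the focal length in pixels is half the picture's height over the tangent of half this angle, whatever the lens; pixels are square), "cx", "cy" (the principal point, pixels), "position" and "orientation" of the camera in the world. Camera axes: x right, y down, z forward; pixel columns grow to the right and rows downward; lengths in m; the calibration is good to about 2 mm. A picture is of the moment at which its call begins. There is no depth.
- sign_off(): hands the job in, once; it reports no verdict.
The state is a dict: "time_s": time; "q": joint angles; "qvel": joint speeds; "tau": joint torques, N m; "eef_pos": TCP position; "ee_rot": TCP orientation; "wrist_force": force on the tool from outside, world axes, zero at the start; "torque": the same for the moment, N m; "gripper_width": finger opening in m.
Only numpy, scipy, OpenCV 4.12 (cv2) and the standard library are available. Lean on these libraries where they do the work, as an engineer would, in place of code of your own. Each camera call takes 0.05 s, during which the arm holds its last target.

TASK

The plate magnifier is locked over the middle plate; bring it over the dark red blood-agar plate in the nest beside it. Hook a fingertip under the pull ring on the arm, lift the index pin, swing the arm one hole to the red plate and let the pin drop fully home in its hole, then move clear. Do not pinch the ring or force the arm, do not swing it over the other side plate, and leave the plates and everything else standing where they are.

Things in the scene. Friction and masses are not known exactly. Their poses are not given: they have to be found in the camera images.
- stand: Plate-reading stand, fixed; place and yaw vary. White light-box base 360 x 340 mm, 30 mm high, steel post at its rear. Origin: on the table, on the arm's vertical pivot axis (the post). Its -x axis points to the front, roughly at the robot: there three plate nests lie 250 mm from the pivot, 25 degrees (0.436 rad) apart: one along -x, one to its +y side, one to its -y side.
- index_plate (a point): The middle hole of the fixed aluminium index plate on the post, 130 mm above the table at the plate's top; axes as stand. The plate has three holes 130 mm from the pivot, one in line with each nest.
- swing_arm (a joint): Turn of the grey swing arm, rad, counter-clockwise seen from above: 0 = lens over the middle nest, +0.436 = over the nest on the stand's -y side, -0.436 = over that on its +y side. Free to +-0.66 with the pin out; 0.007 rad of play with it home. Friction (0.1 N m) keeps it where it is left. The bar is 34 mm wide, its top 146 mm above the table.
- index_pin (a joint): Lift of the index pin, m: 0 = fully home in a hole, 0.020 = end stop. From about 0.008 its round 8 mm nose is out of the 9.8 mm hole and the arm is free; let go between holes it rests on the index plate at about 0.008, and drops in by itself once within about 3 mm of a hole's centre. The spring pulls it down with about 5 N at home, 11 N at the stop.
- pull_ring (a point): Centre of the blue-coated pull ring on top of the index pin, 203 mm above the table with the pin home; moves with arm and pin. 54 mm inside, 66 mm outside diameter, 6 mm wire. Axes: x level along the arm from lens to pivot, y across it, z up. The ring holds y and leans 45 degrees, its top towards +x: a finger slanting down along +x (20 to 45 degrees from vertical) enters it and hooks its far rim.
- pin_axis (a point): Point on the index pin's vertical axis, level with the index plate's top when home; 130 mm from the pivot, 21 mm to the -x side of pull_ring. Axes as pull_ring. The plunger barrel round it, 26 mm wide, ends 172 mm above the table and the stem and blue collar above it lead to the ring's foot at 182 mm; nothing else on the arm stands higher than 165 mm.
- lens_centre (a point): Centre of the round magnifier lens at the arm's front end, 134 mm above the table, 250 mm from the pivot; white housing 128 mm in diameter, from 122 to 144 mm above the table. Axes as for pull_ring.
- red_plate: The plate to be read: lidded clear Petri dish with dark red blood agar, 92 mm diameter, 16 mm high, loose in the left or right nest (30 mm above the table). Origin: centre of its underside.
- pale_plate_mid: Petri dish with cream agar, same size, loose in the middle nest, under the lens at the start. Origin: centre of its underside.
- pale_plate_side: Petri dish with cream agar, same size, loose in the remaining side nest. Origin: centre of its underside.
- tally_counter: Steel hand tally counter, 52 mm diameter, 31 mm high, loose on the rear of the base at the stand's +y side. Origin: centre of underside.
- marker_pen: Black and blue marker pen, 132 mm long, 13 mm thick, lying on the rear of the base at the stand's -y side. Origin: underside, near its middle.
- spray_bottle: Spray bottle with blue collar, 66 mm diameter, 150 mm high, loose on the table at the right. Origin: centre of underside.
- well_plate: White 96-well plate, 86 x 128 x 15 mm, loose at the right. Origin: centre of underside.
- sample_jar: Jar with yellow lid, 58 mm diameter, 72 mm high, loose at the left. Origin: centre of underside.
- spare_plate_low: Lower of two stacked red Petri dishes at the left, 92 mm diameter, 16 mm high. Origin: centre of underside.
- spare_plate_top: Upper of the two stacked red Petri dishes. Origin: centre of underside.
There are look-alikes about, which are no part of the job. Leave any green, purple or turquoise look-alike of the red_plate alone.

How it is judged:
By the outcome, as a careful person would: the job done as asked, in the order asked, and still so for the second after the job is handed in, with the robot touching nothing.
It also fails if it takes over 48 s, if anything falls off the work surface, if the arm or the gripper's body presses on something with over 40 N, if the wrist force passes 120 N, or if a joint passes its speed limit or range.

## Working session

There is one attempt and no reset: what is moved stays moved. The work goes in short steps, Python scripts to look and compute and a tool call to move; the robot and the scene stay as the last step left them, time stands still between calls to the robot, and variables do not carry over. Pictures are saved under pics/ and viewed, and the job is handed in when it is done.

Besides the shell and the picture viewer there is one more tool, called after "Emit:" by a JSON object that holds its "fn" and its "kwargs", one argument or row to a line. jog_arm: Moves the arm, as the interface text tells. Its arguments: {"type":"object","properties":{"increments":{"type":"array","items":{"type":"array"}},"grip":{"type":"number"}},"required":["increments"]}

```bash
mkdir -p pics
python3 - <<'E'
from workcell import state, eyes, arm
import cv2
s=state();print({k:s[k] for k in('time_s','q','eef_pos','ee_rot','wrist_force','gripper_width')}, [a for a in dir(arm) if a[0]!='_'], arm.nose_length)
for n in('side','top','wrist'):
    c=eyes.capture(n);cv2.imwrite(f'pics/{n}0.png',c['image'][:,:,::-1]);print(n,c['vfov'],c['cx'],c['cy'],c['position'],c['orientation'])
E
```

```text
{'time_s': 0.0, 'q': array([-6.33118658e+01,  5.01028104e+00,  1.00345130e+01,  9.51001664e+01,
        1.73035640e-03,  8.99999291e+01]), 'eef_pos': array([ 0.24693566, -0.4912123 ,  0.24759145]), 'ee_rot': array([[ 8.93463883e-01,  4.49134686e-01, -5.68256487e-04],
       [ 4.49135044e-01, -8.93463081e-01,  1.19767687e-03],
       [ 3.02020308e-05, -1.32530493e-03, -9.99999121e-01]]), 'wrist_force': array([ 1.33912041, -0.47870943, -0.76081408]), 'gripper_width': 0.08542146760190816} ['PlanningError', 'nose_length'] 0.017
side 45.690905570963196 316.82252710632054 198.4954999223585 [0.19219888 1.01653318 1.02956419] [[-0.94567588 -0.19099588  0.2630926 ]
 [-0.32451336  0.60358715 -0.72826756]
 [-0.01970321 -0.77408212 -0.63277852]]
top 49.78873310556039 316.21006786113435 199.60830324915912 [ 0.4262862  -0.00793428  1.17816156] [[ 0.00623286 -0.99044425  0.1377728 ]
 [-0.9999798  -0.00600174  0.00209291]
 [-0.00124604 -0.13778306 -0.99046165]]
wrist 67.72762396810803 317.17074637994006 194.50402825353942 [ 0.31214395 -0.45757303  0.3725367 ] [[ 4.49827009e-01 -8.54660692e-01 -2.59250388e-01]
 [-8.93115545e-01 -4.30632509e-01 -1.30001022e-01]
 [-5.34881563e-04  2.90018522e-01 -9.57020883e-01]]
```

View pics/side0.png

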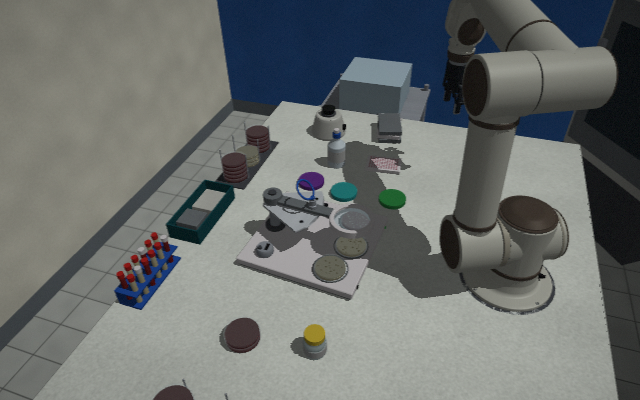

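View pics/top0.png

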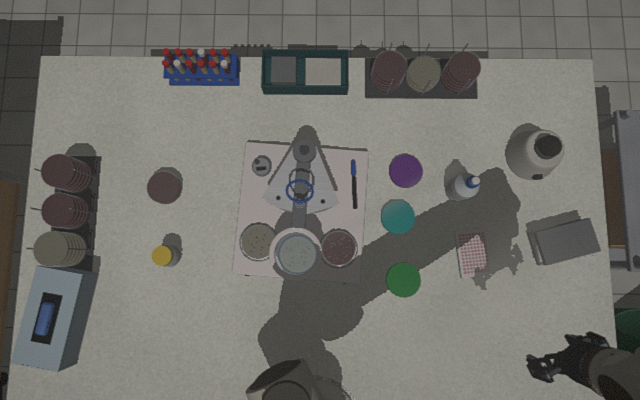

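View pics/wrist0.png

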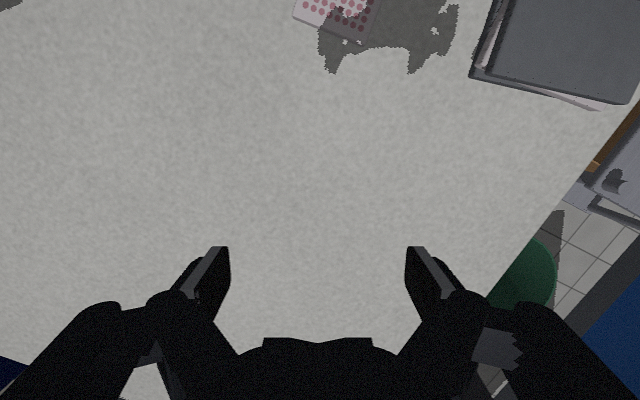

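Run:
```python
import cv2
a=cv2.imread('pics/top0.png')[120:290,220:380];cv2.imwrite('pics/top0z.png',cv2.resize(a,None,fx=3.5,fy=3.5,interpolation=cv2.INTER_CUBIC))
a=cv2.imread('pics/side0.png')[160:300,230:400];cv2.imwrite('pics/side0z.png',cv2.resize(a,None,fx=4,fy=4,interpolation=cv2.INTER_CUBIC))
```

```text
(no output)
```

View pics/top0z.png

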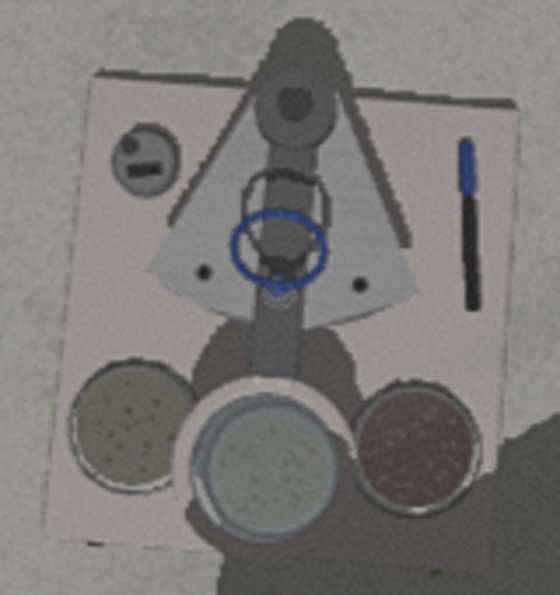

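View pics/side0z.png

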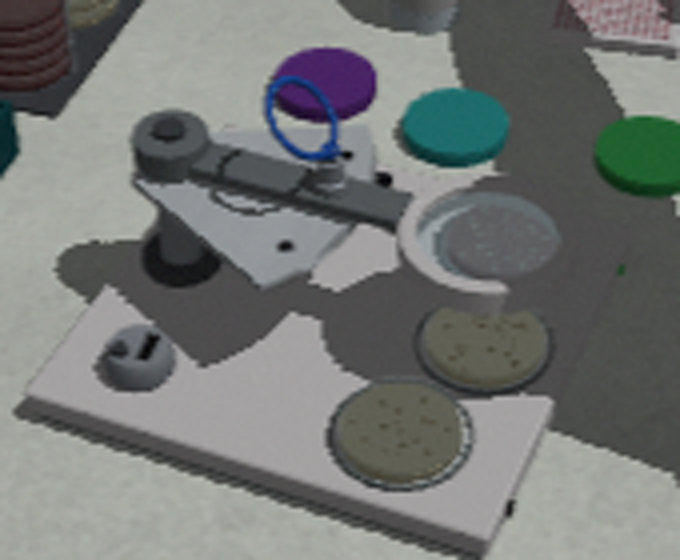

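Top zoom: ring centre ≈ (299,191) full-frame, lens (297,254), red plate at right (339,248) = world −y side; side nest left is pale. Side view: ring ≈ (305,189). Triangulating now.

```bash
cat > h.py <<'E'
import numpy as np, cv2
def f(c): return 200/np.tan(np.radians(c['vfov']/2))
def ray(c,p):
    d=np.array([(p[0]-c['cx'])/f(c),(p[1]-c['cy'])/f(c),1]);d=c['orientation']@d
    return np.array(c['position']),d/np.linalg.norm(d)
def atz(c,p,z):
    o,d=ray(c,p);return o+d*(z-o[2])/d[2]
def proj(c,P):
    v=np.array(c['orientation']).T@(np.array(P)-c['position']);return np.array([v[0]/v[2]*f(c)+c['cx'],v[1]/v[2]*f(c)+c['cy']])
def tri(a):
    A=np.zeros((3,3));b=np.zeros(3)
    for c,p in a:
        o,d=ray(c,p);M=np.eye(3)-np.outer(d,d);A+=M;b+=M@o
    X=np.linalg.solve(A,b);return X,[np.round(proj(c,X)-p,1) for c,p in a]
def blue(c,box):
    x0,y0,x1,y1=box;h=cv2.cvtColor(c['image'],cv2.COLOR_RGB2HSV)[y0:y1,x0:x1]
    m=((h[...,0]>105)&(h[...,0]<125)&(h[...,1]>100)).astype(np.uint8)
    n,l,s,_=cv2.connectedComponentsWithStats(m,connectivity=8);k=1+np.argmax(s[1:,4]);ys,xs=np.where(l==k)
    return np.c_[xs+x0,ys+y0]
E
python3 - <<'E'
from workcell import state, eyes
from h import *
T=eyes.capture('top');S=eyes.capture('side')
E={}
for n,c,b in(('top',T,(275,165,325,210)),('side',S,(290,172,320,202))):
    p=blue(c,b);e=cv2.fitEllipse(p.astype(np.float32));print(n,len(p),e,p.min(0),p.max(0));E[n]=e[0]
X,r=tri([(T,E['top']),(S,E['side'])]);print('ring',X,r)
tz=lambda p:(220+p[0]/3.5-.4,120+p[1]/3.5-.4)
sz=lambda p:(230+p[0]/4-.4,160+p[1]/4-.4)
print('ring fromtop z.203',atz(T,E['top'],.203))
print('lens',atz(T,tz((268,470)),.144)); print('post top',tri([(T,tz((295,103))),(S,sz((169,131)))]))
print('holes',atz(T,tz((204,272)),.13),atz(T,tz((360,285)),.13))
print('red',atz(T,tz((416,449)),.046),'pale',atz(T,tz((134,426)),.046))
E
```

```text
top 150 ((299.1746826171875, 190.8472900390625), (21.2615909576416, 25.721845626831055), 100.1452407836914) [286 180] [312 204]
side 113 ((305.2341003417969, 189.25457763671875), (14.30809211730957, 22.003864288330078), 146.0106964111328) [297 179] [315 199]
ring [0.58195969 0.03328604 0.20057259] [array([0. , 0.2]), array([-0.1, -0. ])]
ring fromtop z.203 [0.58195929 0.03328128 0.203     ]
lens [0.43936536 0.0411513  0.144     ]
post top (array([0.69199192, 0.02486794, 0.15664174]), [array([0. , 0.2]), array([-0.1, -0. ])])
holes [0.57720625 0.0885     0.13      ] [ 0.56865864 -0.02107347  0.13      ]
red [ 0.4568374  -0.06443069  0.046     ] pale [0.47263025 0.14643187 0.046     ]
```

Emit:
{"fn": "jog_arm", "kwargs": {
  "increments": [
    [[3.6,-2.9,-1.6],0],
    [[3.6,-2.9,-1.6],0],
    [[3.6,-2.9,-1.6],0],
    [[3.6,-2.9,-1.6],0],
    [[3.6,-2.9,-1.6],0],
    [[3.6,-2.9,-1.6],0],
    [[3.6,-2.9,-1.6],0],
    [[3.6,-2.9,-1.6],0],
    [[3.6,-2.9,-1.6],0],
    [[3.6,-2.9,-1.6],0],
    [[3.6,-2.9,-1.6],0],
    [[3.6,-2.9,-1.6],0]
  ],
  "grip": 0
}}

```text
time_s: 1.45
eef_pos: [0.4793, 0.0224, 0.4428]
ee_rot: [[0.898, 0.44, -0.0], [0.44, -0.898, 0.005], [0.002, -0.005, -1.0]]
wrist_force: [1.9, -0.3, 0.0]
gripper_width: -0.0001
```

Emit:
{"fn": "jog_arm", "kwargs": {
  "increments": [
    [[1.5,-3,0],6.2],
    [[0.5,-1,0],6.2],
    [[0,0,0],6.2],
    [[5,0,0],0],
    [[5,0,0],0],
    [[5,0,0],0],
    [[5,0,0],0],
    [[5,0,0],0]
  ]
}}

```text
time_s: 2.25
eef_pos: [0.5994, 0.0871, 0.4284]
ee_rot: [[0.987, 0.143, -0.078], [0.143, -0.99, -0.0], [-0.077, -0.011, -0.997]]
wrist_force: [-0.7, -0.0, -0.9]
gripper_width: -0.0002
```

Run:
```python
from workcell import state
s=state();print(s['q'].round(2),s['eef_pos'].round(4))
```

```text
[  8.01  34.63  70.57 130.37   0.6  179.74] [0.5994 0.0871 0.4284]
```

Emit:
{"fn": "jog_arm", "kwargs": {
  "increments": [
    [[5,0,0],0]
  ]
}}

```text
time_s: 2.35
eef_pos: [0.6043, 0.0877, 0.4165]
ee_rot: [[0.985, 0.143, -0.098], [0.143, -0.99, -0.003], [-0.098, -0.011, -0.995]]
wrist_force: [0.0, 0.3, 1.0]
gripper_width: -0.0
```

Run:
```python
from workcell import state
s=state();print(s['q'].round(2),s['eef_pos'].round(4),s['ee_rot'].round(3))
```

```text
[  7.99  35.84  70.72 130.49   0.62 179.72] [0.6043 0.0877 0.4165] [[ 0.985  0.143 -0.098]
 [ 0.143 -0.99  -0.003]
 [-0.098 -0.011 -0.995]]
```

Emit:
{"fn": "jog_arm", "kwargs": {
  "increments": [
    [[0,0,-5],0],
    [[0,0,-5],0],
    [[0,0,-5],0],
    [[0,0,-5],0],
    [[0,0,-5],0]
  ]
}}

```text
time_s: 2.85
eef_pos: [0.5505, 0.0784, 0.5201]
ee_rot: [[0.987, 0.143, 0.077], [0.141, -0.99, 0.022], [0.079, -0.011, -0.997]]
wrist_force: [0.3, 0.8, -0.3]
gripper_width: 0.0002
```

Run:
```python
from workcell import state
s=state();print(s['q'].round(2),s['eef_pos'].round(4),s['ee_rot'].round(3))
```

```text
[  7.79  25.72  70.76 130.5    0.64 179.64] [0.5505 0.0784 0.5201] [[ 0.987  0.143  0.077]
 [ 0.141 -0.99   0.022]
 [ 0.079 -0.011 -0.997]]
```

Emit:
{"fn": "jog_arm", "kwargs": {
  "increments": [
    [[0,0,-5],0],
    [[0,0,-5],0],
    [[0,0,-5],0],
    [[0,0,-5],0],
    [[0,0,-5],0],
    [[0,0,-5],0],
    [[0,0,-5],0],
    [[0,0,-5],0],
    [[0,0,-5],0],
    [[0,0,-5],0]
  ]
}}

```text
time_s: 3.85
eef_pos: [0.3732, 0.0516, 0.7048]
ee_rot: [[0.883, 0.142, 0.448], [0.123, -0.99, 0.071], [0.453, -0.008, -0.891]]
wrist_force: [0.6, -0.1, -0.1]
gripper_width: -0.0
```

Run:
```python
from workcell import state
s=state();print(s['q'].round(2),s['eef_pos'].round(4),s['ee_rot'].round(3))
```

```text
[  7.32   3.32  70.77 130.51   0.79 179.46] [0.3732 0.0516 0.7048] [[ 0.883  0.142  0.448]
 [ 0.123 -0.99   0.071]
 [ 0.453 -0.008 -0.891]]
```

Emit:
{"fn": "jog_arm", "kwargs": {
  "increments": [
    [[2.2,0,-4.4],0],
    [[2.2,0,-4.4],0],
    [[2.2,0,-4.4],0],
    [[2.4,0,-4.3],0],
    [[2.4,0,-4.3],0]
  ]
}}

```text
time_s: 4.35
eef_pos: [0.3022, 0.0406, 0.7483]
ee_rot: [[0.819, 0.142, 0.556], [0.113, -0.99, 0.087], [0.563, -0.008, -0.826]]
wrist_force: [-0.4, 1.0, 1.3]
gripper_width: -0.0001
```

Run:
```python
from workcell import state
s=state();print(s['q'].round(2),s['eef_pos'].round(4),s['ee_rot'].round(3))
```

```text
[  6.45  -3.98  70.73 130.46   1.37 178.83] [0.3022 0.0406 0.7483] [[ 0.819  0.142  0.556]
 [ 0.113 -0.99   0.087]
 [ 0.563 -0.008 -0.826]]
```

Emit:
{"fn": "jog_arm", "kwargs": {
  "increments": [
    [[2.6,0,-4.2],0],
    [[2.6,0,-4.2],0],
    [[2.7,0,-4.2],0],
    [[2.8,0,-4.1],0]
  ]
}}

```text
time_s: 4.75
eef_pos: [0.2539, 0.0313, 0.7716]
ee_rot: [[0.769, 0.145, 0.623], [0.106, -0.989, 0.099], [0.63, -0.01, -0.776]]
wrist_force: [0.2, -0.2, -1.0]
gripper_width: -0.0002
```

Run:
```python
from workcell import state
s=state();print(s['q'].round(2),s['eef_pos'].round(4),s['ee_rot'].round(3))
```

```text
[  3.1   -8.69  70.71 130.46   3.75 176.3 ] [0.2539 0.0313 0.7716] [[ 0.769  0.145  0.623]
 [ 0.106 -0.989  0.099]
 [ 0.63  -0.01  -0.776]]
```

Emit:
{"fn": "jog_arm", "kwargs": {
  "increments": [
    [[-0.9,0.4,4.4],0],
    [[-0.9,0.4,4.4],0],
    [[-0.9,0.4,4.4],0],
    [[-0.9,0.4,4.4],0],
    [[-0.9,0.4,4.4],0],
    [[-0.9,0.4,4.4],0],
    [[-0.9,0.4,4.4],0],
    [[-0.9,0.4,4.4],0],
    [[-0.9,0.4,4.4],0],
    [[-0.9,0.4,4.4],0]
  ]
}}

```text
time_s: 5.75
eef_pos: [0.4451, 0.0236, 0.4228]
ee_rot: [[0.755, 0.143, 0.64], [0.103, -0.99, 0.099], [0.648, -0.009, -0.762]]
wrist_force: [-0.0, -0.4, -0.4]
gripper_width: -0.0
```

```bash
cat > g.py <<'E'
from workcell import state,eyes
from h import *
import sys
def st(target=None):
    s=state();print(round(s['time_s'],2),s['q'].round(1),s['eef_pos'].round(4),'\n',s['ee_rot'].round(3),'F',s['wrist_force'].round(1))
    if target is not None: print('tool cm to target',((np.array(target)-s['eef_pos'])@s['ee_rot']*100).round(2))
    return s
def snap(n,tag,box=None,k=1):
    c=eyes.capture(n);a=c['image'][:,:,::-1]
    if box: a=a[box[1]:box[3],box[0]:box[2]]
    cv2.imwrite(f'pics/{n}{tag}.png',cv2.resize(a,None,fx=k,fy=k,interpolation=cv2.INTER_CUBIC));return c
E
python3 - <<'E'
from g import *
s=st([.532,.0256,.264])
c=snap('wrist','1')
print(c['position'],c['orientation'])
E
```

```text
5.75 [ -0.6 -40.2 -14.6  75.6   6.1 173.5] [0.4451 0.0236 0.4228] 
 [[ 0.755  0.143  0.64 ]
 [ 0.103 -0.99   0.099]
 [ 0.648 -0.009 -0.762]] F [-0.  -0.4 -0.4]
tool cm to target [-3.71  1.18 17.68]
[0.41957313 0.01930622 0.56570306] [[ 0.14379549 -0.90780859  0.39396246]
 [-0.98957448 -0.12865701  0.06472802]
 [-0.00807462 -0.3991628  -0.91684451]]
```

View pics/wrist1.png

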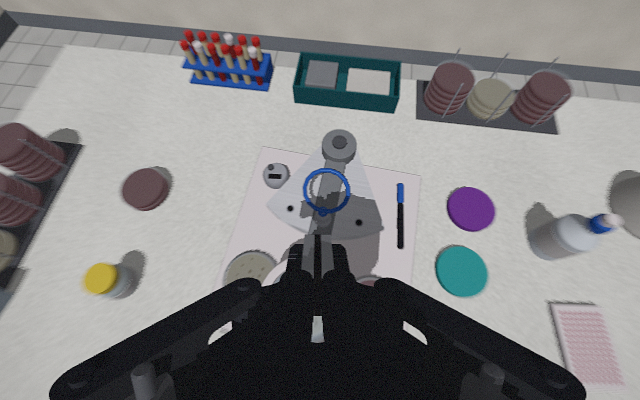

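Wrist view: ring centred ≈ (327,190), ahead of the closed fingertips (318,245). Refining the ring's position and moving to pre-insert.

Run:
```python
from g import *
W=eyes.capture('wrist');S=eyes.capture('side')
pw=blue(W,(295,160,360,222));ew=cv2.fitEllipse(pw.astype(np.float32))
ps=blue(S,(290,172,320,202));es=cv2.fitEllipse(ps.astype(np.float32))
print(ew,es[0]);print(tri([(W,ew[0]),(S,es[0])]));print(atz(W,ew[0],.203))
```

```text
((325.8362121582031, 186.2147979736328), (43.78147888183594, 45.76906967163086), 112.55913543701172) (305.22674560546875, 189.2804412841797)
(array([0.58153401, 0.03441937, 0.20162437]), [array([-0. ,  0.3]), array([-0.1, -0.1])])
[0.58140671 0.03437433 0.203     ]
```

Emit:
{"fn": "jog_arm", "kwargs": {
  "increments": [
    [[-0.9,0.3,4.4],0],
    [[-0.9,0.3,4.4],0],
    [[-0.9,0.3,4.4],0]
  ]
}}

```text
time_s: 6.2
eef_pos: [0.5118, 0.0242, 0.3186]
ee_rot: [[0.743, 0.143, 0.654], [0.103, -0.99, 0.099], [0.661, -0.006, -0.75]]
wrist_force: [0.6, 0.2, -0.1]
gripper_width: 0.0002
```

Run:
```python
from g import *
s=st([.532,.0256,.264])
W=snap('wrist','2');S=eyes.capture('side')
snap('side','2',(230,120,430,280),3.5)
pw=blue(W,(250,100,400,260));ew=cv2.fitEllipse(pw.astype(np.float32));print(ew,pw.min(0),pw.max(0))
```

```text
6.2 [ -0.4 -38.2 -26.7  60.4   5.9 173.8] [0.5118 0.0242 0.3186] 
 [[ 0.743  0.143  0.654]
 [ 0.103 -0.99   0.099]
 [ 0.661 -0.006 -0.75 ]] F [ 0.6  0.2 -0.1]
tool cm to target [-2.1   0.19  5.43]
((319.2931213378906, 210.64212036132812), (57.57417297363281, 63.283016204833984), 111.21941375732422) [286 179] [353 241]
```

View pics/wrist2.png

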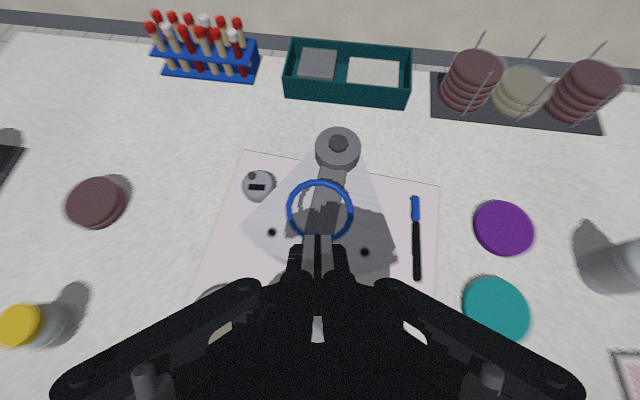

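View pics/side2.png

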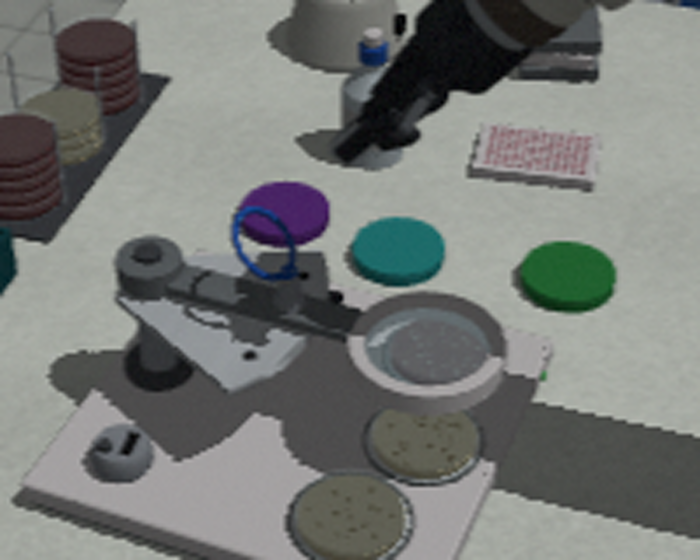

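Emit:
{"fn": "jog_arm", "kwargs": {
  "increments": [
    [[-0.8,0.1,2.1],0],
    [[-0.8,0.1,2.1],0],
    [[-0.8,0,2.1],0],
    [[0,0,0],0]
  ]
}}

```text
time_s: 6.75
eef_pos: [0.5367, 0.0256, 0.2707]
ee_rot: [[0.733, 0.143, 0.665], [0.103, -0.99, 0.099], [0.672, -0.004, -0.741]]
wrist_force: [0.7, 0.1, 0.1]
gripper_width: -0.0004
```

Run:
```python
from g import *
s=st()
C=np.array([.5817,.0338,.2025]);print(((C-s['eef_pos'])@s['ee_rot']*100).round(2))
W=snap('wrist','3');T=eyes.capture('top');S=eyes.capture('side')
pw=blue(W,(250,100,400,260));ew=cv2.fitEllipse(pw.astype(np.float32));print(ew,pw.min(0),pw.max(0))
print(proj(W,C),atz(W,ew[0],.2025))
```

```text
6.75 [ -0.2 -36.8 -31.9  53.    5.8 173.9] [0.5367 0.0256 0.2707] 
 [[ 0.733  0.143  0.665]
 [ 0.103 -0.99   0.099]
 [ 0.672 -0.004 -0.741]] F [0.7 0.1 0.1]
[-1.2  -0.14  8.12]
((315.95794677734375, 219.97926330566406), (72.93035125732422, 80.50181579589844), 110.6274185180664) [273 180] [359 250]
[316.14206925 222.98218702] [0.58404143 0.0342832  0.2025    ]
```

View pics/wrist3.png

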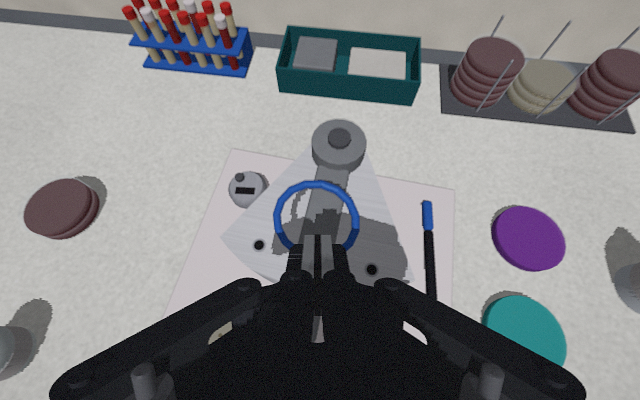

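Emit:
{"fn": "jog_arm", "kwargs": {
  "increments": [
    [[-0.4,0,1.5],0],
    [[-0.5,-0.1,1.5],0],
    [[-0.3,0,0.8],0],
    [[0,0,0],0]
  ]
}}

```text
time_s: 7.3
eef_pos: [0.5553, 0.0289, 0.2485]
ee_rot: [[0.722, 0.143, 0.677], [0.103, -0.99, 0.099], [0.684, -0.002, -0.729]]
wrist_force: [-0.5, 0.1, -0.4]
gripper_width: 0.0001
```

Run:
```python
from g import *
s=st()
C=np.array([.5823,.0338,.2025]);print(((C-s['eef_pos'])@s['ee_rot']*100).round(2))
snap('side','4',(260,140,360,220),6);snap('wrist','4')
```

```text
7.3 [  0.4 -35.2 -34.1  48.2   5.5 174.3] [0.5553 0.0289 0.2485] 
 [[ 0.722  0.143  0.677]
 [ 0.103 -0.99   0.099]
 [ 0.684 -0.002 -0.729]] F [-0.5  0.1 -0.4]
[-1.15 -0.09  5.23]
```

View pics/side4.png

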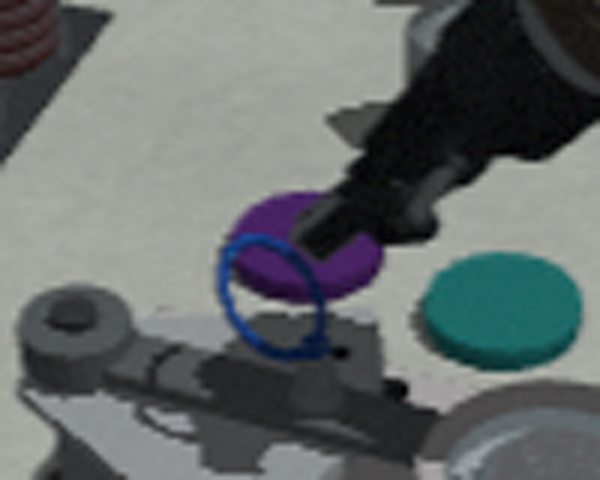

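View pics/wrist4.png

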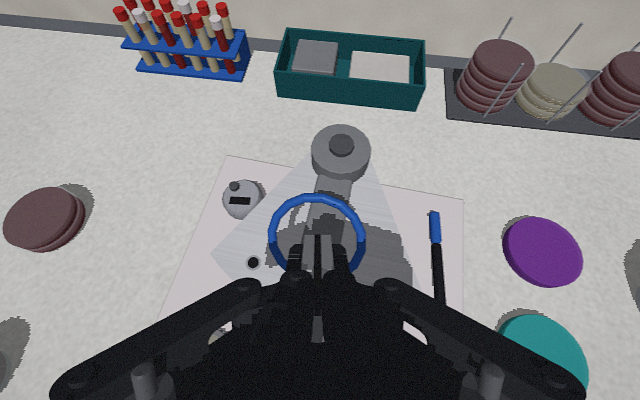

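Emit:
{"fn": "jog_arm", "kwargs": {
  "increments": [
    [[-0.7,0,1.6],0],
    [[-0.6,0,1.6],0],
    [[-0.5,0,1.4],0]
  ]
}}

```text
time_s: 7.7
eef_pos: [0.5753, 0.0314, 0.2103]
ee_rot: [[0.715, 0.143, 0.685], [0.102, -0.99, 0.099], [0.692, -0.001, -0.722]]
wrist_force: [-0.8, -0.1, -0.9]
gripper_width: 0.0
```

Run:
```python
from g import *
s=st()
C=np.array([.5823,.0338,.2025]);print(((C-s['eef_pos'])@s['ee_rot']*100).round(2))
snap('side','5',(260,140,360,220),6)
```

```text
7.7 [  0.7 -32.8 -37.3  42.    5.2 174.6] [0.5753 0.0314 0.2103] 
 [[ 0.715  0.143  0.685]
 [ 0.102 -0.99   0.099]
 [ 0.692 -0.001 -0.722]] F [-0.8 -0.1 -0.9]
[-0.01 -0.14  1.07]
```

View pics/side5.png

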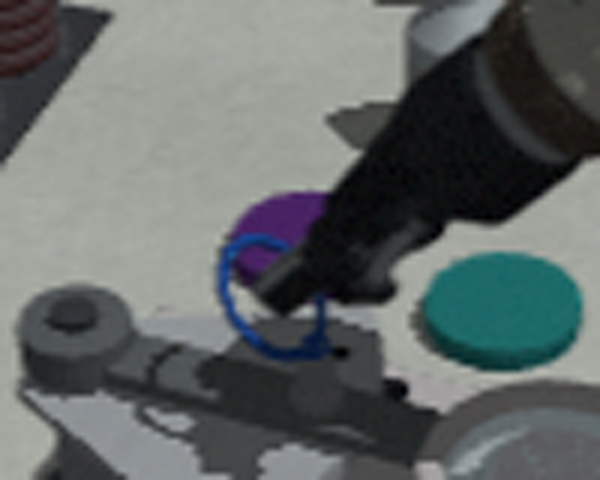

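Emit:
{"fn": "jog_arm", "kwargs": {
  "increments": [
    [[-0.2,0,1.1],0],
    [[-0.2,-0.1,1.0],0]
  ]
}}

```text
time_s: 7.95
eef_pos: [0.5873, 0.034, 0.1914]
ee_rot: [[0.715, 0.142, 0.685], [0.102, -0.99, 0.099], [0.692, -0.001, -0.722]]
wrist_force: [-0.3, -0.9, -0.2]
gripper_width: 0.0004
```

Run:
```python
from g import *
s=st()
C=np.array([.5823,.0338,.2025]);print(((C-s['eef_pos'])@s['ee_rot']*100).round(2))
snap('side','6',(260,140,360,220),6);snap('wrist','6')
```

```text
7.95 [  1.1 -30.7 -38.2  39.    4.9 174.9] [0.5873 0.034  0.1914] 
 [[ 0.715  0.142  0.685]
 [ 0.102 -0.99   0.099]
 [ 0.692 -0.001 -0.722]] F [-0.3 -0.9 -0.2]
[ 0.41 -0.05 -1.15]
```

View pics/side6.png

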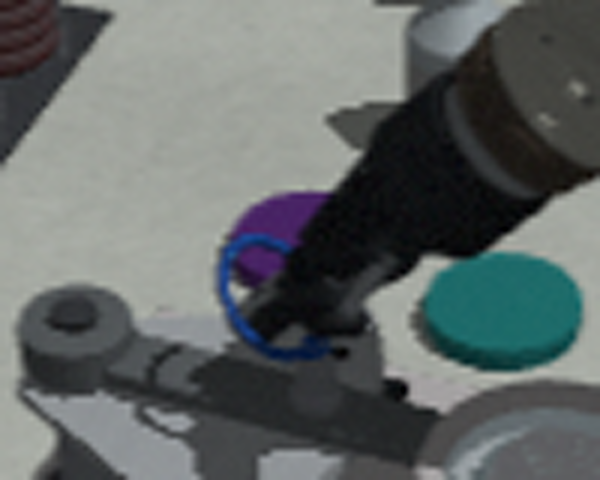

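View pics/wrist6.png

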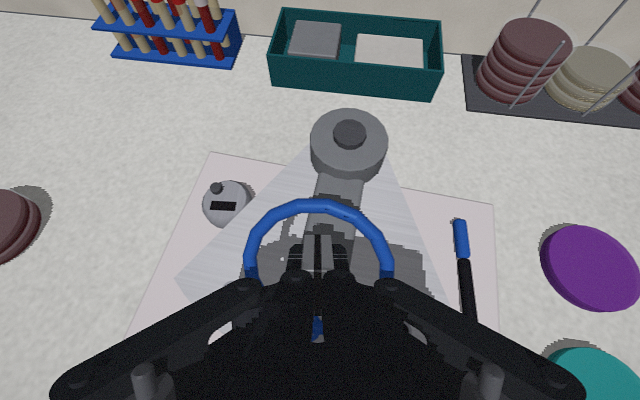

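Emit:
{"fn": "jog_arm", "kwargs": {
  "increments": [
    [[0.8,0,-0.2],0],
    [[0.7,0,-0.1],0]
  ]
}}

```text
time_s: 8.25
eef_pos: [0.5958, 0.0356, 0.2034]
ee_rot: [[0.716, 0.143, 0.683], [0.103, -0.99, 0.099], [0.69, -0.001, -0.724]]
wrist_force: [0.4, 0.4, -0.1]
gripper_width: -0.0
```

Run:
```python
from g import *
s=st()
C=np.array([.5823,.0338,.2025]);print(((C-s['eef_pos'])@s['ee_rot']*100).round(2))
snap('side','7',(260,140,360,220),6)
```

```text
8.25 [  1.2 -29.3 -36.   39.9   4.8 175. ] [0.5958 0.0356 0.2034] 
 [[ 0.716  0.143  0.683]
 [ 0.103 -0.99   0.099]
 [ 0.69  -0.001 -0.724]] F [ 0.4  0.4 -0.1]
[-1.05 -0.02 -0.87]
```

View pics/side7.png

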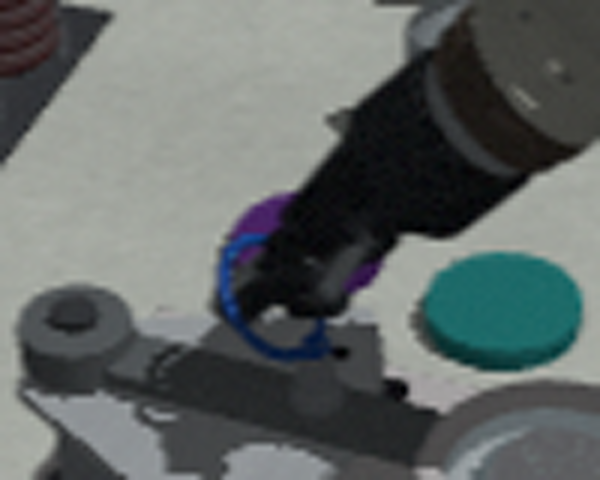

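Emit:
{"fn": "jog_arm", "kwargs": {
  "increments": [
    [[0.6,0,-0.6],0],
    [[0.4,0,-0.4],0]
  ]
}}

```text
time_s: 8.5
eef_pos: [0.5962, 0.0356, 0.2185]
ee_rot: [[0.718, 0.143, 0.682], [0.103, -0.99, 0.099], [0.689, -0.001, -0.725]]
wrist_force: [-0.7, 0.2, -6.9]
gripper_width: -0.0002
```

Run:
```python
from g import *
s=st()
```

```text
8.5 [  1.3 -29.3 -34.2  41.7   4.8 175. ] [0.5962 0.0356 0.2185] 
 [[ 0.718  0.143  0.682]
 [ 0.103 -0.99   0.099]
 [ 0.689 -0.001 -0.725]] F [-0.7  0.2 -6.9]
```

Run:
```python
from g import *
C=snap('side','8',(260,140,360,220),6)
p=blue(C,(290,165,320,202));print(p.min(0),p.max(0))
```

```text
[296 177] [314 197]
```

View pics/side8.png

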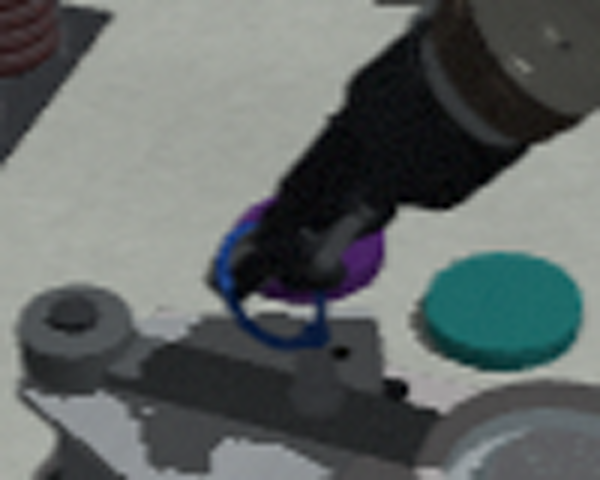

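Emit:
{"fn": "jog_arm", "kwargs": {
  "increments": [
    [[0.3,0,-0.3],0],
    [[0.2,0,-0.2],0]
  ]
}}

```text
time_s: 8.75
eef_pos: [0.5951, 0.0357, 0.2235]
ee_rot: [[0.721, 0.143, 0.678], [0.103, -0.99, 0.099], [0.685, -0.002, -0.728]]
wrist_force: [-1.4, 0.8, -8.4]
gripper_width: 0.0001
```

Run:
```python
from g import *
st()
C=snap('side','9',(260,140,360,220),6)
p=blue(C,(290,165,320,202));print(p.min(0),p.max(0))
```

```text
8.75 [  1.3 -29.2 -33.5  42.7   4.8 175. ] [0.5951 0.0357 0.2235] 
 [[ 0.721  0.143  0.678]
 [ 0.103 -0.99   0.099]
 [ 0.685 -0.002 -0.728]] F [-1.4  0.8 -8.4]
[296 176] [314 196]
```

View pics/side9.png

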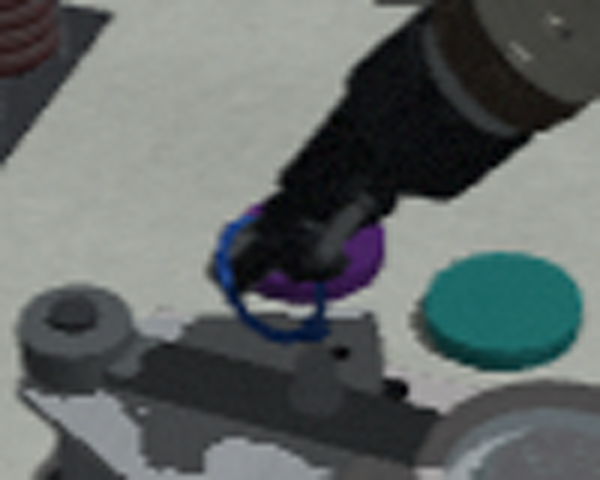

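Emit:
{"fn": "jog_arm", "kwargs": {
  "increments": [
    [[0.3,0,-0.3],0],
    [[0.15,0.4,-0.15],0],
    [[0.1,0.7,-0.1],0]
  ]
}}

```text
time_s: 9.1
eef_pos: [0.5945, 0.0261, 0.2276]
ee_rot: [[0.727, 0.146, 0.671], [0.104, -0.989, 0.103], [0.679, -0.004, -0.734]]
wrist_force: [-13.5, 2.9, -8.5]
gripper_width: 0.0
```

Run:
```python
from g import *
st()
C=snap('side','10',(230,140,400,260),4)
C=snap('top','10',(220,120,380,290),3.5)
```

```text
9.1 [ -0.2 -28.9 -32.5  43.9   6.  173.8] [0.5945 0.0261 0.2276] 
 [[ 0.727  0.146  0.671]
 [ 0.104 -0.989  0.103]
 [ 0.679 -0.004 -0.734]] F [-13.5   2.9  -8.5]
```

View pics/side10.png

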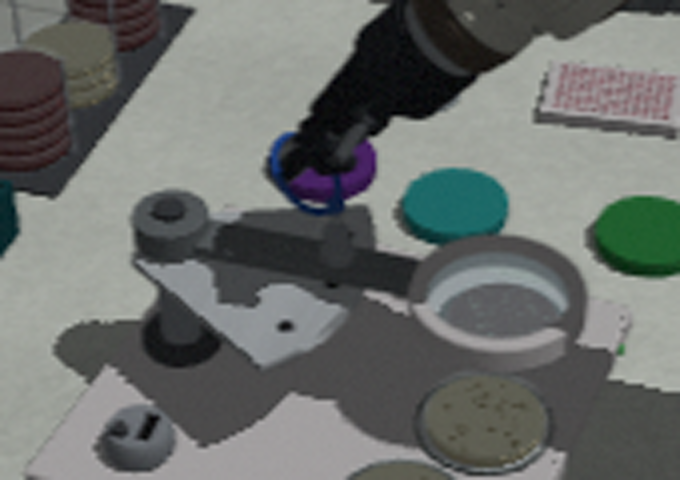

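View pics/top10.png

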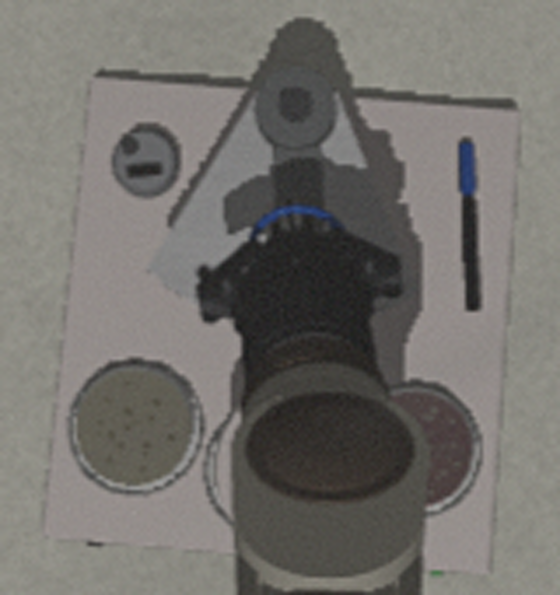

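Emit:
{"fn": "jog_arm", "kwargs": {
  "increments": [
    [[-0.05,0.6,-0.15],0],
    [[0,0.6,-0.05],0]
  ]
}}

```text
time_s: 9.4
eef_pos: [0.5932, 0.0131, 0.2265]
ee_rot: [[0.73, 0.146, 0.668], [0.104, -0.989, 0.102], [0.676, -0.005, -0.737]]
wrist_force: [-2.5, -0.5, -8.7]
gripper_width: 0.0001
```

Run:
```python
from g import *
st()
C=snap('side','11',(230,140,400,260),4)
```

```text
9.4 [ -2.  -28.8 -32.4  44.3   7.2 172.5] [0.5932 0.0131 0.2265] 
 [[ 0.73   0.146  0.668]
 [ 0.104 -0.989  0.102]
 [ 0.676 -0.005 -0.737]] F [-2.5 -0.5 -8.7]
```

View pics/side11.png

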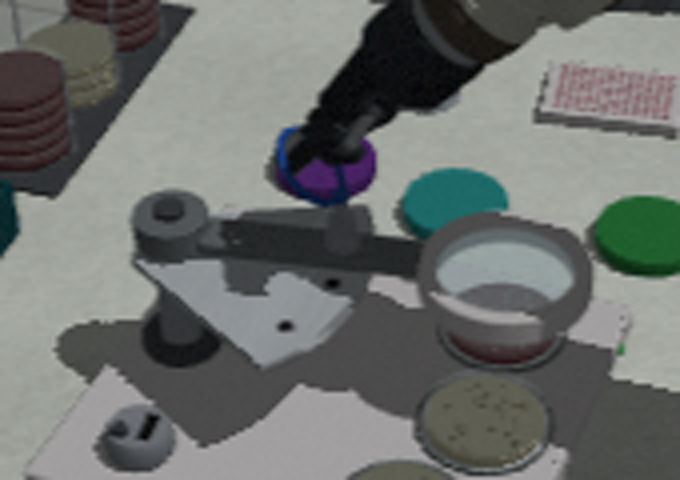

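```bash
cat >> g.py <<'E'
P=np.array([.690,.0245]);YAW=-4.3
def ang(deg,r,z,off=0):
    a=np.radians(YAW+deg);u=np.array([np.cos(a),np.sin(a)]);return np.r_[P-r*u,z]
def overlay(n,tag,degs,box,k):
    c=eyes.capture(n);a=c['image'][:,:,::-1][box[1]:box[3],box[0]:box[2]]
    a=np.ascontiguousarray(cv2.resize(a,None,fx=k,fy=k,interpolation=cv2.INTER_CUBIC))
    for d,col in zip(degs,((0,255,0),(0,255,255),(255,0,255))):
        ctr=ang(d,.25,.144)
        q=np.array([(proj(c,ctr+.064*np.array([np.cos(t),np.sin(t),0]))-box[:2]+.5)*k for t in np.linspace(0,6.283,60)])
        cv2.polylines(a,[q.astype(int)],True,col,1)
        for e in (-25,0,25):
            h=(proj(c,ang(e,.13,.13))-box[:2]+.5)*k;cv2.circle(a,tuple(h.astype(int)),3,(0,0,255),1)
    cv2.imwrite(f'pics/{n}{tag}.png',a)
E
python3 - <<'E'
from g import *
overlay('side','12',(14,18),(230,140,400,260),4)
E
```

```text
(no output)
```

View pics/side12.png

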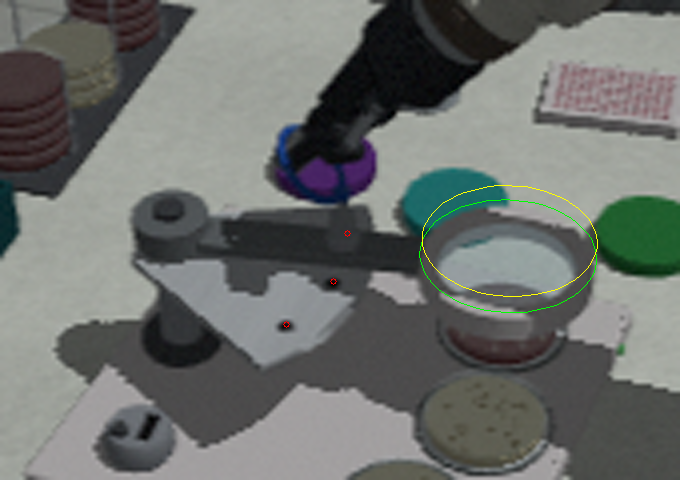

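Emit:
{"fn": "jog_arm", "kwargs": {
  "increments": [
    [[0.05,0.6,-0.05],0],
    [[0.05,0.6,0.0],0],
    [[0.05,0.5,0],0]
  ]
}}

```text
time_s: 9.8
eef_pos: [0.596, -0.0046, 0.227]
ee_rot: [[0.731, 0.145, 0.667], [0.103, -0.989, 0.101], [0.674, -0.005, -0.739]]
wrist_force: [-4.8, -0.2, -7.7]
gripper_width: 0.0
```

Run:
```python
from g import *
st()
overlay('side','13',(20,25),(230,140,400,260),4)
```

```text
9.8 [ -4.3 -28.  -31.8  44.6   8.7 170.8] [ 0.596  -0.0046  0.227 ] 
 [[ 0.731  0.145  0.667]
 [ 0.103 -0.989  0.101]
 [ 0.674 -0.005 -0.739]] F [-4.8 -0.2 -7.7]
```

View pics/side13.png

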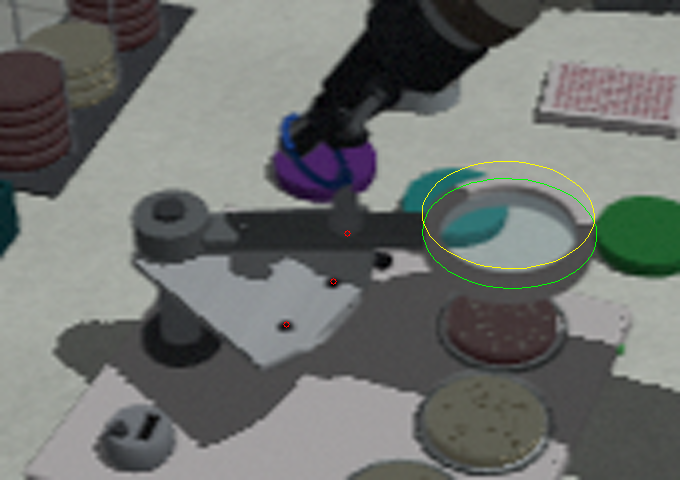

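Emit:
{"fn": "jog_arm", "kwargs": {
  "increments": [
    [[0.05,0.5,0.05],0],
    [[0.05,0.4,0.05],0]
  ]
}}

```text
time_s: 10.05
eef_pos: [0.5989, -0.0143, 0.227]
ee_rot: [[0.731, 0.143, 0.667], [0.103, -0.99, 0.1], [0.674, -0.004, -0.739]]
wrist_force: [-3.9, -1.9, -7.7]
gripper_width: 0.0002
```

Run:
```python
from g import *
st()
box=(300,160,400,240)
overlay('side','14',(23,25),box,7)
c=eyes.capture('side');c['image']=cv2.imread('pics/side0.png')[:,:,::-1]
eyes.capture=lambda n:c
overlay('side','14b',(0,2),(310,180,410,260),7)
```

```text
10.05 [ -5.6 -27.4 -31.4  44.5   9.4 169.9] [ 0.5989 -0.0143  0.227 ] 
 [[ 0.731  0.143  0.667]
 [ 0.103 -0.99   0.1  ]
 [ 0.674 -0.004 -0.739]] F [-3.9 -1.9 -7.7]
```

View pics/side14.png

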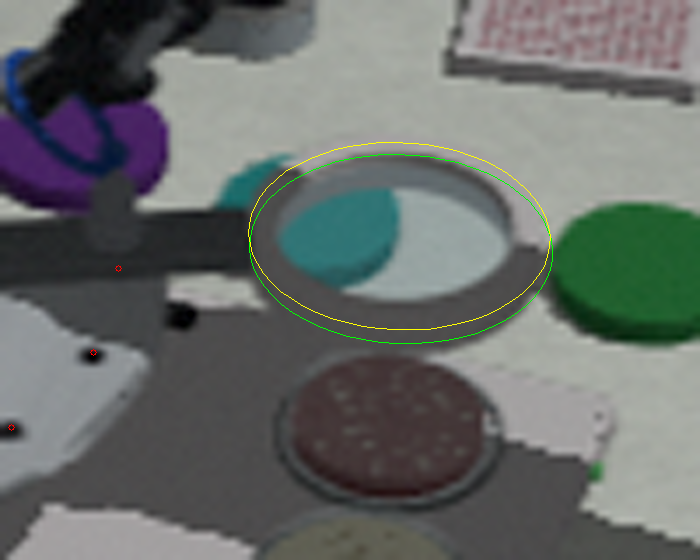

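View pics/side14b.png

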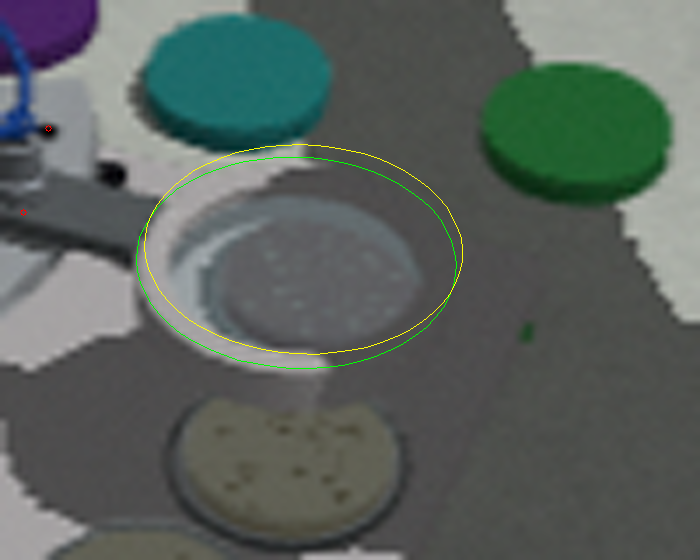

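Emit:
{"fn": "jog_arm", "kwargs": {
  "increments": [
    [[0.03,0.35,0.03],0],
    [[0,0.05,0],0]
  ]
}}

```text
time_s: 10.35
eef_pos: [0.6002, -0.0188, 0.2274]
ee_rot: [[0.731, 0.142, 0.667], [0.103, -0.99, 0.099], [0.675, -0.004, -0.738]]
wrist_force: [-2.9, -1.2, -7.2]
gripper_width: 0.0001
```

Run:
```python
from g import *
st()
box=(300,160,400,240)
overlay('side','15',(24,26),box,7)
```

```text
10.35 [ -6.1 -27.2 -31.2  44.5   9.8 169.5] [ 0.6002 -0.0188  0.2274] 
 [[ 0.731  0.142  0.667]
 [ 0.103 -0.99   0.099]
 [ 0.675 -0.004 -0.738]] F [-2.9 -1.2 -7.2]
```

View pics/side15.png

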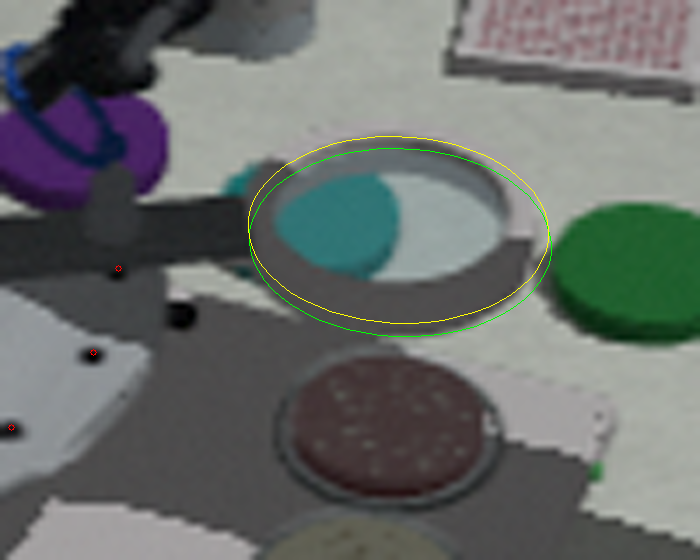

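```bash
cat >> g.py <<'E'
def overlay2(tag,degs,box,k,img=None,n='side'):
    c=eyes.capture(n)
    if img is not None: c['image']=cv2.imread(img)[:,:,::-1]
    a=c['image'][:,:,::-1][box[1]:box[3],box[0]:box[2]]
    a=np.ascontiguousarray(cv2.resize(a,None,fx=k,fy=k,interpolation=cv2.INTER_CUBIC))
    for d,col in zip(degs,((0,255,0),(0,255,255),(255,0,255))):
        pr=lambda X:tuple(((proj(c,X)-box[:2]+.5)*k).astype(int).tolist())
        al=np.radians(YAW+d);u=np.array([np.cos(al),np.sin(al),0]);v=np.array([-u[1],u[0],0])
        for z in(.144,.122):
            ctr=ang(d,.25,z);cv2.polylines(a,[np.array([pr(ctr+.064*(np.cos(t)*u+np.sin(t)*v)) for t in np.linspace(0,6.283,60)])],True,col,1)
        for s in(-1,1): cv2.line(a,pr(ang(d,.19,.146)+s*.017*v),pr(ang(d,.04,.146)+s*.017*v),col,1)
        ctr=ang(d,.13,.172);cv2.polylines(a,[np.array([pr(ctr+.013*(np.cos(t)*u+np.sin(t)*v)) for t in np.linspace(0,6.283,30)])],True,col,1)
    cv2.imwrite(f'pics/{n}{tag}.png',a)
E
python3 - <<'E'
from g import *
overlay2('16b',(0,),(250,170,390,270),5.7,'pics/side0.png')
overlay2('16',(26,31),(250,150,390,250),5.7)
E
```

```text
(no output)
```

View pics/side16b.png

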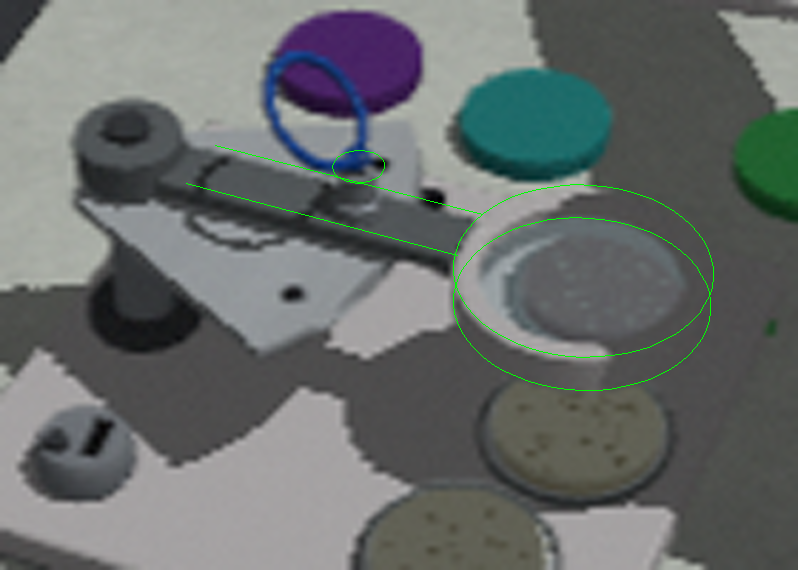

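View pics/side16.png

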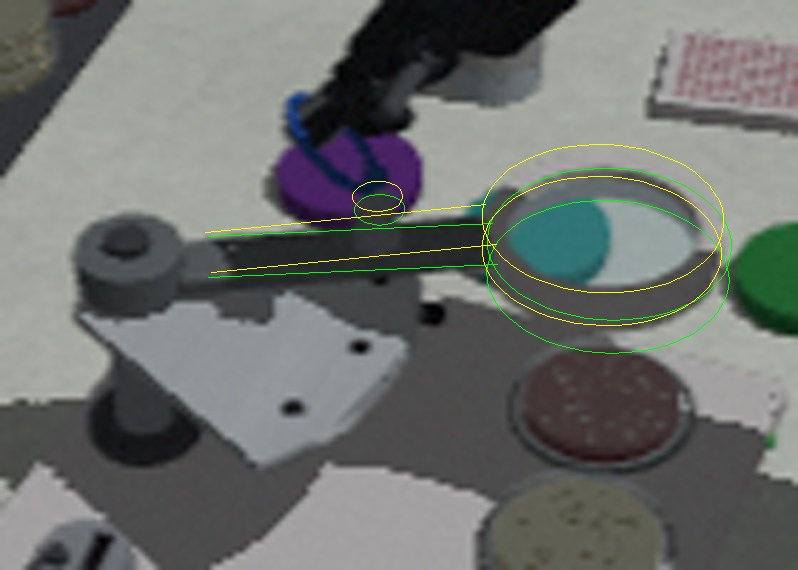

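Run:
```python
from g import *
overlay2('16',(26,31),(220,120,380,290),3.5,n='top')
overlay2('16',(26,31),(0,0,640,400),1.25,n='wrist')
```

```text
(no output)
```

View pics/top16.png

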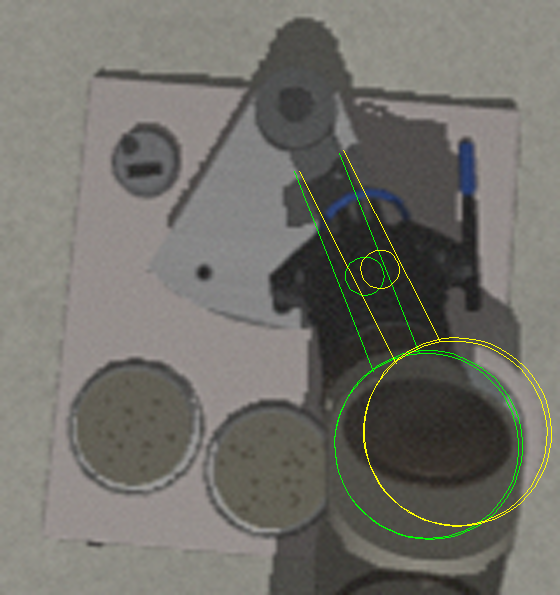

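View pics/wrist16.png

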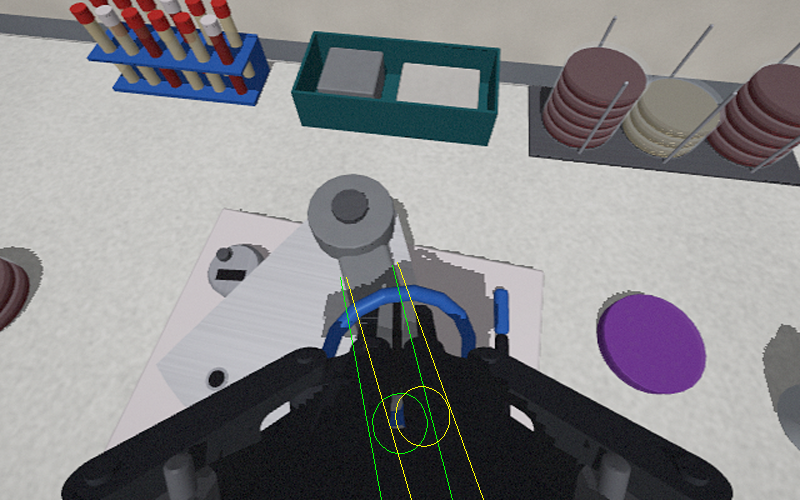

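Run:
```python
from g import *
snap('top','17',(285,135,385,285),5.3) 
snap('wrist','17',(230,130,430,310),3.9)
```

```text
(no output)
```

View pics/top17.png

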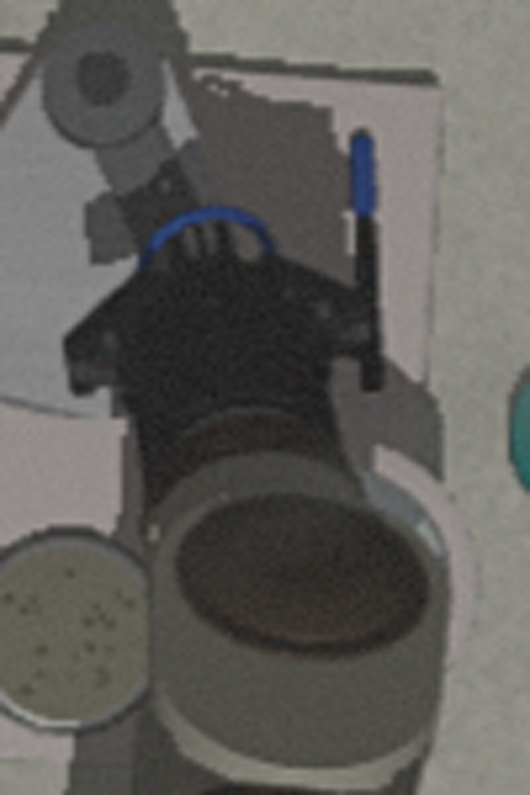

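View pics/wrist17.png

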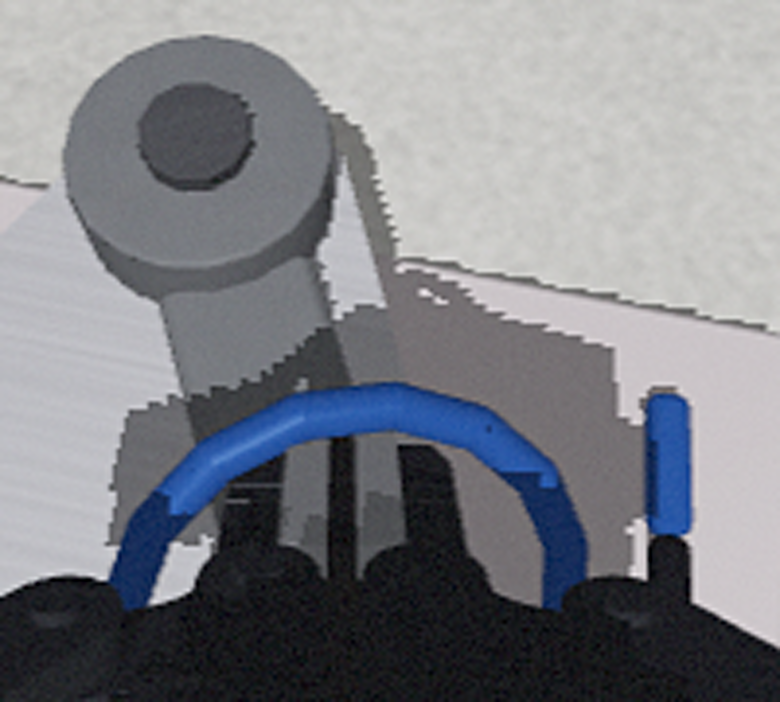

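Emit:
{"fn": "jog_arm", "kwargs": {
  "increments": [
    [[0,-0.4,0],0],
    [[0,-0.4,0],0]
  ]
}}

```text
time_s: 10.9
eef_pos: [0.5978, -0.0116, 0.2259]
ee_rot: [[0.734, 0.14, 0.665], [0.101, -0.99, 0.096], [0.672, -0.003, -0.741]]
wrist_force: [-11.9, -8.2, -6.7]
gripper_width: 0.0001
```

Run:
```python
from g import *
st()
overlay2('18',(25,),(250,150,390,250),5.7)
snap('top','18',(285,135,385,285),5.3) 
T=eyes.capture('top')
for d in(24,25,26,27,28,29,30):
    c=ang(d,.25,.144);print(d,max(proj(T,c+.064*np.array([np.cos(t),np.sin(t),0]))[0] for t in np.linspace(0,6.28,200)).round(1))
```

```text
10.9 [ -5.1 -27.5 -31.5  44.6   8.9 170.3] [ 0.5978 -0.0116  0.2259] 
 [[ 0.734  0.14   0.665]
 [ 0.101 -0.99   0.096]
 [ 0.672 -0.003 -0.741]] F [-11.9  -8.2  -6.7]
24 365.4
25 367.1
26 368.8
27 370.5
28 372.2
29 373.8
30 375.5
```

View pics/side18.png

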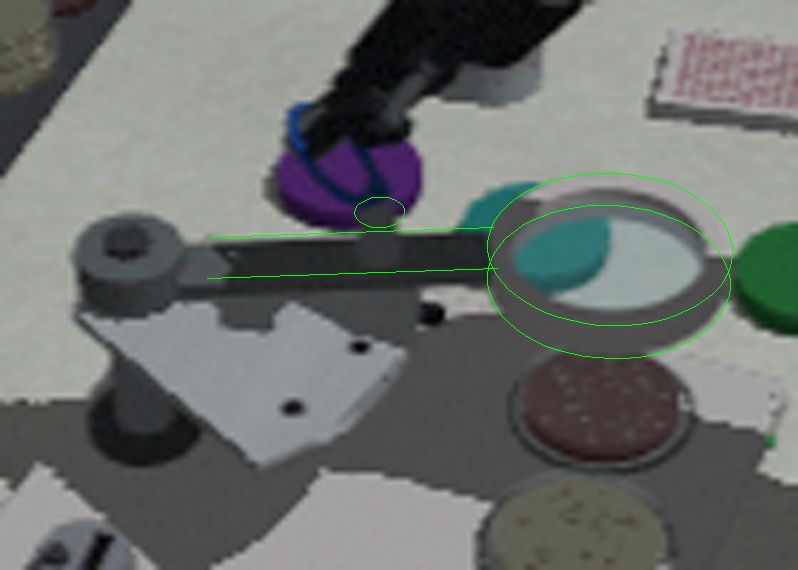

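View pics/top18.png

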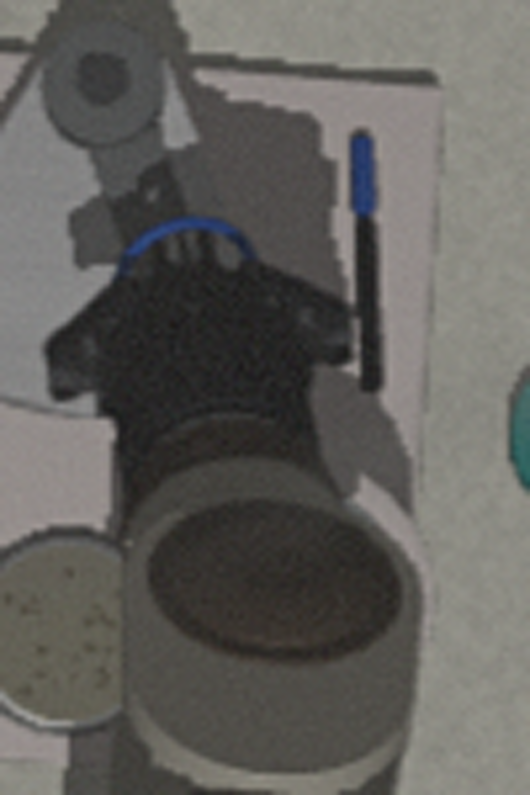

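Emit:
{"fn": "jog_arm", "kwargs": {
  "increments": [
    [[-0.4,0,0.1],0],
    [[-0.3,0,0.1],0]
  ]
}}

```text
time_s: 11.25
eef_pos: [0.5941, -0.0113, 0.2206]
ee_rot: [[0.733, 0.141, 0.666], [0.102, -0.99, 0.097], [0.673, -0.003, -0.74]]
wrist_force: [-0.9, -1.3, -0.8]
gripper_width: 0.0
```

Run:
```python
from g import *
st()
overlay2('19',(25,),(250,150,390,250),5.7)
```

```text
11.25 [ -5.2 -28.2 -32.5  44.1   9.  170.2] [ 0.5941 -0.0113  0.2206] 
 [[ 0.733  0.141  0.666]
 [ 0.102 -0.99   0.097]
 [ 0.673 -0.003 -0.74 ]] F [-0.9 -1.3 -0.8]
```

View pics/side19.png

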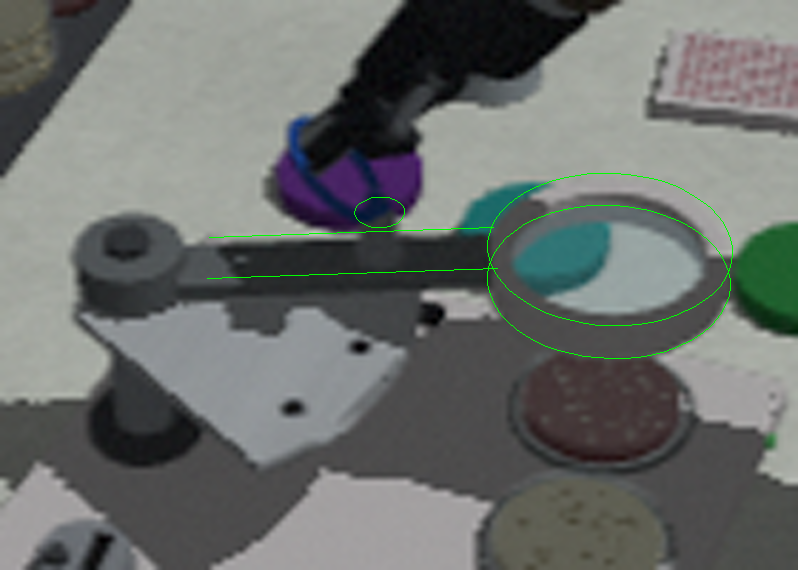

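```bash
cat >> g.py <<'E'
def ringov(tag,d,lifts,box,k,n='side'):
    c=eyes.capture(n);a=c['image'][:,:,::-1][box[1]:box[3],box[0]:box[2]]
    a=np.ascontiguousarray(cv2.resize(a,None,fx=k,fy=k,interpolation=cv2.INTER_CUBIC))
    al=np.radians(YAW+d);u=np.array([np.cos(al),np.sin(al),0]);v=np.array([-u[1],u[0],0]);w=(u+np.array([0,0,1]))/2**.5
    for l,col in zip(lifts,((0,255,0),(0,255,255))):
        ctr=ang(d,.109,.2025+l)
        q=np.array([(proj(c,ctr+.03*(np.cos(t)*v+np.sin(t)*w))-box[:2]+.5)*k for t in np.linspace(0,6.283,60)]).astype(int)
        cv2.polylines(a,[q],True,col,1)
    cv2.imwrite(f'pics/{n}{tag}.png',a)
E
python3 - <<'E'
from g import *
ringov('20',25,(0,.008),(290,155,340,195),14)
ringov('20',25,(0,.008),(0,0,640,400),1.25,n='wrist')
E
```

```text
(no output)
```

View pics/side20.png

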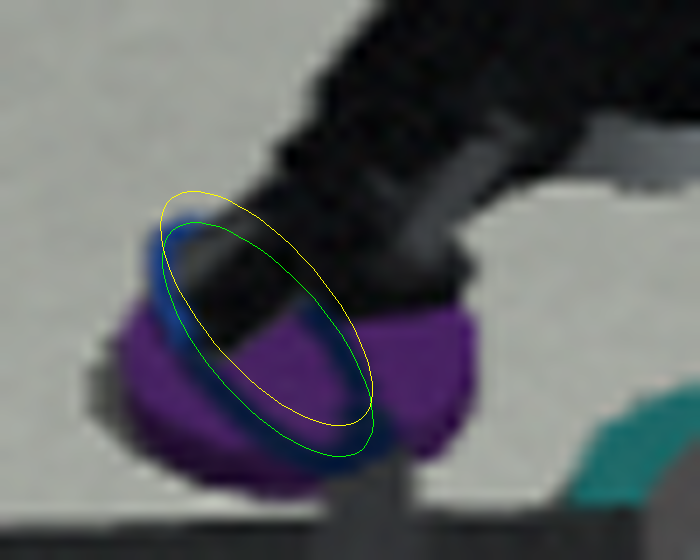

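View pics/wrist20.png

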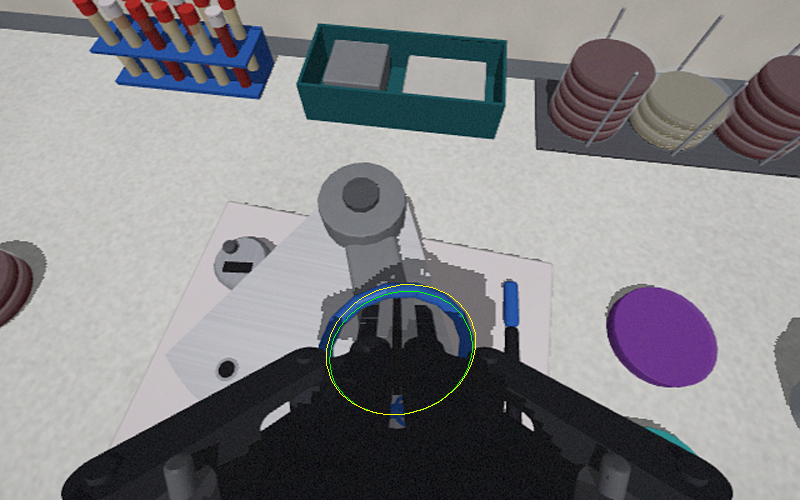

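Run:
```python
from g import *
s=state();C=ang(24.7,.109,.2025);print(C,((C-s['eef_pos'])@s['ee_rot']*100).round(2))
```

```text
[ 0.58783626 -0.01349435  0.2025    ] [-1.73  0.13  0.92]
```

Emit:
{"fn": "jog_arm", "kwargs": {
  "increments": [
    [[-0.6,0.1,-0.1],0],
    [[-0.6,0,-0.3],0]
  ]
}}

```text
time_s: 11.6
eef_pos: [0.5841, -0.0135, 0.2189]
ee_rot: [[0.728, 0.143, 0.67], [0.103, -0.99, 0.099], [0.677, -0.003, -0.736]]
wrist_force: [-0.0, -0.3, -0.3]
gripper_width: -0.0002
```

Run:
```python
from g import *
s=st();C=ang(24.7,.109,.2025);print(((C-s['eef_pos'])@s['ee_rot']*100).round(2))
```

```text
11.6 [ -5.6 -30.  -34.   44.2   9.5 169.8] [ 0.5841 -0.0135  0.2189] 
 [[ 0.728  0.143  0.67 ]
 [ 0.103 -0.99   0.099]
 [ 0.677 -0.003 -0.736]] F [-0.  -0.3 -0.3]
[-0.84  0.06  1.46]
```

Emit:
{"fn": "jog_arm", "kwargs": {
  "increments": [
    [[-0.2,0,-1],0],
    [[-0.2,0,-2],0],
    [[-0.1,0,-3],0],
    [[0,0,-4],0],
    [[0,0,-4],0],
    [[0,0,-4],0],
    [[0,0,-4],0],
    [[0,0,-4],0]
  ]
}}

```text
time_s: 12.4
eef_pos: [0.3947, -0.0386, 0.4161]
ee_rot: [[0.723, 0.146, 0.675], [0.106, -0.989, 0.101], [0.683, -0.001, -0.731]]
wrist_force: [-0.5, -0.7, 0.9]
gripper_width: 0.0002
```

Run:
```python
from g import *
s=st()
T=snap('top','21',(220,120,380,290),3.5);S=eyes.capture('side')
ringov('21',25,(0,.008),(250,150,390,250),5.7)
snap('side','21b')
```

```text
12.4 [-17.1 -47.4 -19.1  78.2  17.1 160.8] [ 0.3947 -0.0386  0.4161] 
 [[ 0.723  0.146  0.675]
 [ 0.106 -0.989  0.101]
 [ 0.683 -0.001 -0.731]] F [-0.5 -0.7  0.9]
```

View pics/top21.png

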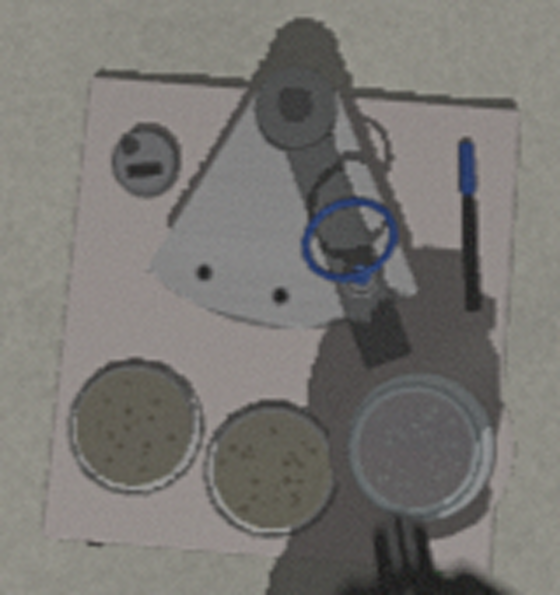

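View pics/side21.png

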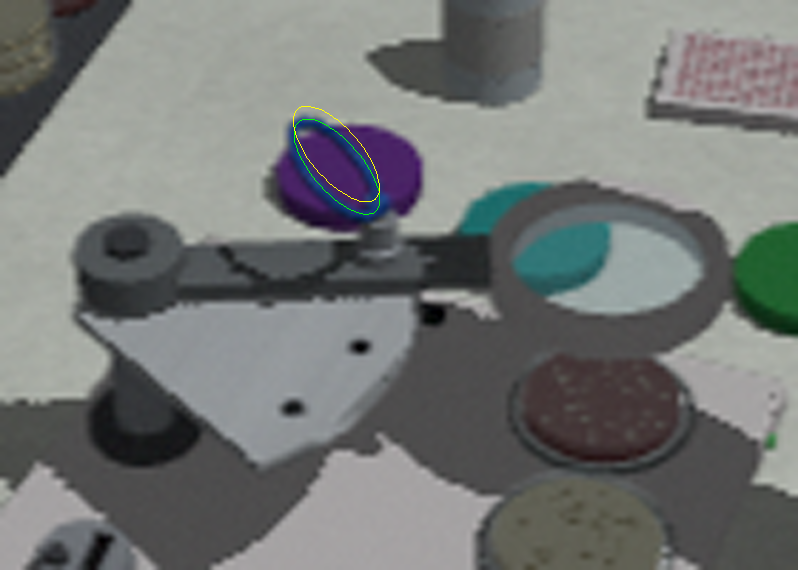

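View pics/side21b.png

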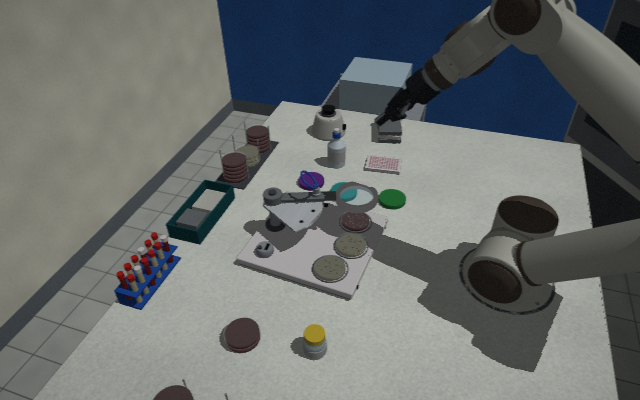

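Run:
```python
from g import *
T=eyes.capture('top');S=eyes.capture('side')
p=blue(T,(300,170,340,206));et=cv2.fitEllipse(p.astype(np.float32))
h=cv2.cvtColor(S['image'],cv2.COLOR_RGB2HSV)[165:192,296:322]
print(h[...,0][12],)
X=atz(T,et[0],.2025);print(et,X, 'expect',ang(25,.109,.2025),'theta',np.degrees(np.arctan2(P[1]-X[1],P[0]-X[0]))-YAW)
from scipy.optimize import least_squares
# ring-foot/collar: fit lift from top view using theta free, radius fixed
def r(v):
    al=np.radians(YAW+v[0]);c=np.r_[P-.109*np.array([np.cos(al),np.sin(al)]),.2025+v[1]];return proj(T,c)-et[0]
o=least_squares(r,[25,0],x_scale=[1,.01]);print('theta,lift(top, weak)',o.x)
print(state()['qvel'].round(2),state()['time_s'])
```

```text
[ 43  47 120 135 133 114 110 126 137 137 137 137 137 137 134 120 110 114
 131 137 137 137 137 137 138 138]
((319.414306640625, 188.1684112548828), (21.373027801513672, 25.706758499145508), 65.9434585571289) [ 0.58854135 -0.01305821  0.2025    ] expect [ 0.5880366  -0.01402876  0.2025    ] theta 24.613666935862987
theta,lift(top, weak) [2.44400972e+01 5.26982234e-03]
[ 0.49  0.94 -0.73 -0.1   0.05 -0.01] 12.7
```

Run:
```python
from g import *
T=eyes.capture('top');S=eyes.capture('side')
h=cv2.cvtColor(S['image'],cv2.COLOR_RGB2HSV)
m=(h[...,0]>100)&(h[...,0]<128)&(h[...,1]>90);ys,xs=np.where(m[165:192,296:322]);p=np.c_[xs+296,ys+165]
p=p[p[:,1]<188]
es=cv2.fitEllipse(p.astype(np.float32));print(len(p),es)
pt=blue(T,(300,170,340,206));et=cv2.fitEllipse(pt.astype(np.float32))
X,r=tri([(T,et[0]),(S,es[0])]);print(X,r)
```

```text
106 ((308.5852355957031, 179.40708923339844), (9.302420616149902, 20.43210792541504), 136.61973571777344)
[ 0.58853921 -0.01316066  0.20057483] [array([0. , 0.2]), array([-0.1, -0. ])]
```

```bash
python3 -c "
from workcell import sign_off,state
print(state()['wrist_force'].round(1));print(sign_off())"
```

```text
[ 0.4 -0.6  0.2]
the job is handed in; nothing more can be done
None
```

The magnifier now sits over the red plate with the index pin home in its hole. The gripper is clear, and I handed the job in at about 13 s of the 48 s.

- **How it was done:** The moves offer no tilt, so I drove the arm against its joint limits in free space until the tool leaned about 40°. I passed the closed fingertips through the ring and lifted the pin with about 8 N. I swung the arm to the −y side, let the pin drop, and backed out. The ring was not pinched.
- **Overshoot:** The arm first went about 5° past the hole (about 30° instead of 25°) before I brought it back. Peak wrist force readings during the swing were about 16 N, as the finger leaned on the ring.
- **Last checks:**
  - The ring centre triangulates to z = 0.2006 m, the same as at the start, so the pin is fully down.
  - The top view gives an arm angle of about 24.6°. A second, weaker fit from the top view alone gave 24.4° and a 5 mm lift. It disagrees with the two-view height and the side overlay, and I trusted those.
  - The lens is over the red plate, and the plates, tally counter, pen and other things look unmoved.
  - Wrist force was about 0 N at hand-in.

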